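Press the proud round brass insert flush in the mould plate

ROBOT

A 6-joint arm with a two-finger parallel gripper is mounted at the origin on the work surface. World frame = base frame: x ahead of the robot, y to its left, z up, the work surface at z = 0. Lengths are in m, angles in rad, forces in N, time in s.
With the tool pointing down it reaches from about 0.35 to 0.85 m from the base axis. Payload 8.1 kg.
Tool frame: the origin (TCP) lies midway between the tips of the shut fingers; the grasp point (between the pads) lies robot.grip_depth behind it (robot.grip_depth is the distance from the TCP to the grasp point, in m); z points along the fingers, y is the line along which they close (so a half turn about z gives the same grasp; the last joint's range is limited). The gripper opens to 93 mm and grips with 3 to 60 N. Pads are 15 mm wide; open, the fingers measure 128 mm over their backs; the gripper's body (75 mm by 188 mm) begins 65 mm behind the grasp point.
Start: joints at [1.186, 0.13, 1.488, -0, 1.523, -0.085], TCP at [0.177, 0.573, 0.219] pointing down, gripper open.
Joint ranges: [-2.96, 2.96], [-0.89, 2.26], [0.02, 2.5], [-1.34, 4.48], [0, 2.73], [-2.66, 2.66]. Speed limits (rad/s): [2.39, 2.39, 2.79, 3.14, 3.14, 3.14].

INTERFACE

Orientations are given as a rotation vector (axis times angle).
In Python, from plant import robot gives the robot as it stands.
- The arm moves only by the tool carry_out, never from a script. Its argument "rows" is a list of rows, each a list of 6 numbers: the shift along the tool's x, y, z in m, then the turn, a rotation vector about the tool's x, y, z in degrees. A call has 1 to 12 rows; each row is the pose to reach, as a shift and turn from the pose commanded when the call began, along the tool's axes at that moment; what a row does not reach only later rows make up. A row lasts 1/8 s, in which the tool goes at most 62.5 mm and 10.7 degrees, less where a joint would pass 70% of its speed; a pose out of reach is approached as far as the arm can. A call with a gripper value outside its range is refused whole. "jaw" is the closure in counts, from 0 (fully open) to 255 (shut), set as the call begins (left out, the last holds). The fingers move at their own pace and stop on an object; "force" is the grip in N (left out, the last holds). Time passes only in rows, so rows that repeat a pose let the fingers close. It gives the time, the measured TCP pose, the force, the opening and the grip force at its end, in the units of the state.
- robot.read_state(): the state, without advancing time (a new reading comes with each control period).
- robot.read_camera(name): name is "scene" or "top" or "wrist"; returns the picture (400x640x3 uint8, red, green, blue); there is no depth.
- robot.camera_model(name): a dict with "fx", "fy", "cx", "cy" (pixels), "R" (3x3) and "t" (3): a world point X has camera coordinates R X + t; the wrist camera has in their place "mount" (4x4, takes a point from camera to tool coordinates, whose origin is the TCP and whose axes are the flange's). Camera axes: x right, y down, z forward; pixel columns grow to the right and rows downward; lengths in m; the calibration is good to about 2 mm. The wrist camera is an equidistant fisheye: a pixel r from the principal point sees the ray r / f radians off the axis. A picture is of the moment at which its call begins: read the wrist's pose just before it. camera_model takes no time and is no camera call.
- robot.close_job(): hands the job in; it is judged then, once.
Trained networks look in the newest picture that a camera, given by its name, has taken for a name from the list of things; names that differ only in an ending like _2 or _b are one class to them, and where a whole thing is asked for, a point or a joint stands for the part that bears it (a point fixed in the world has none). Each returns a list of dicts, best first, with "conf" (0 to 1); they miss things now and then, are a little off and sometimes report something else, mostly with a low value. They report only what shows in the picture. A call takes as long as a camera call. They do not tell look-alikes from the thing itself.
- robot.outline_of(camera, target): "pixels" (400x640 bool, what is visible of it) and "pixel" ([column, row] in pixels, amid what is visible of it).
The state is a dict: "t": time; "q": joint angles; "dq": joint speeds; "joint_torque": joint torques, N m; "tool_pos": TCP position; "orientation": TCP orientation; "force": force on the tool from outside, world axes, zero at the start; "wrist_torque": the same for the moment, N m; "opening": finger opening in m; "gripper_force": force on a finger pad.
Only numpy, scipy, OpenCV 4.12 (cv2) and the standard library are available. Lean on these libraries where they do the work, as an engineer would, in place of code of your own. Each camera call takes 0.05 s, during which the arm holds its last target. There are 200 camera calls.

TASK

The round brass insert of the mould on the bench is the next to be seated: with your fingertips, gently press it straight down until it is flush with the plate, then draw the hand clear. Leave the square brass insert and both steel inserts untouched, do not grip or pull anything up, and do not disturb the loose things lying around.

Things in the scene. Friction and masses are not known exactly. Their poses are not given: they have to be found in the camera images.
- plate: grey steel mould plate lying flat on the bench, fixed, 240 mm (own x) by 260 mm (own y) by 50 mm high, origin at the centre of its underside, z up. Four insert pockets lie at (+-42, +-42) mm from its centre; which insert is in which pocket changes
- seat_brass_round: pocket of the round brass insert, 30 mm diameter, flat top; the insert slides straight up and down in its pocket. This body is the fixed pocket (thin dark outline), origin at the pocket's centre on the plate's top face, 50 mm above the bench
- brass_round_top (a point): centre of the top face of the round brass insert, 30 mm diameter, flat top
- brass_round (a joint): slide of the round brass insert in m, growing downwards: 0 stands 12 mm proud of the plate, 0.012 is flush with the plate's top face, where it meets a hard stop; it can also be pulled up (below 0). A tight fit: it slides under a push of about 5 N (1 N more at 40 mm/s) and stays where it is left
- seat_brass_square: pocket of the square brass insert, 28 x 28 mm, flat top; the insert slides straight up and down in its pocket. This body is the fixed pocket (thin dark outline), origin at the pocket's centre on the plate's top face, 50 mm above the bench
- brass_square_top (a point): centre of the top face of the square brass insert, 28 x 28 mm, flat top
- brass_square (a joint): slide of the square brass insert in m, growing downwards: 0 stands 12 mm proud of the plate, 0.012 is flush with the plate's top face, where it meets a hard stop; it can also be pulled up (below 0). A tight fit: it slides under a push of about 5 N (1 N more at 40 mm/s) and stays where it is left
- seat_steel_round: pocket of the round dark steel insert, 30 mm diameter, flat top; the insert slides straight up and down in its pocket. This body is the fixed pocket (thin dark outline), origin at the pocket's centre on the plate's top face, 50 mm above the bench
- steel_round_top (a point): centre of the top face of the round dark steel insert, 30 mm diameter, flat top
- steel_round (a joint): slide of the round steel insert in m, growing downwards: 0 stands 12 mm proud of the plate, 0.012 is flush with the plate's top face, where it meets a hard stop; it can also be pulled up (below 0). A tight fit: it slides under a push of about 5 N (1 N more at 40 mm/s) and stays where it is left
- seat_steel_square: pocket of the square dark steel insert, 28 x 28 mm, flat top; the insert slides straight up and down in its pocket. This body is the fixed pocket (thin dark outline), origin at the pocket's centre on the plate's top face, 50 mm above the bench
- steel_square_top (a point): centre of the top face of the square dark steel insert, 28 x 28 mm, flat top
- steel_square (a joint): slide of the square steel insert in m, growing downwards: 0 stands 12 mm proud of the plate, 0.012 is flush with the plate's top face, where it meets a hard stop; it can also be pulled up (below 0). A tight fit: it slides under a push of about 5 N (1 N more at 40 mm/s) and stays where it is left
- bush: loose copper-coloured bush (tube), 26 mm outside diameter, 28 mm high, standing on the plate near an edge; origin at the centre of its underside
- block: loose aluminium block 50 x 30 x 40 mm high on the bench beside the plate; origin at the centre of its underside
- oil_can: loose green can with a yellow label, 54 mm diameter, 100 mm high, standing on the bench beside the plate; origin at the centre of its underside
- screwdriver: loose screwdriver with a red handle, about 180 mm long, under 35 mm high, lying on the bench beside the plate along its own x
Mind the look-alikes: they are no part of the job. Of the things shaped like the screwdriver, the red one is meant.

How it is judged:
By the outcome, as a careful person would: the job done as asked, in the order asked, and still so for the second after the job is handed in, with the robot touching nothing.
It also fails if it takes over 32 s, if anything falls off the work surface, if the arm or the gripper's body presses on something with over 40 N, if the wrist force passes 120 N, or if a joint passes its speed limit or range.

## Working session

There is one attempt and no reset: what is moved stays moved. The work goes in short steps, Python scripts to look and compute and a tool call to move; the robot and the scene stay as the last step left them, time stands still between calls to the robot, and variables do not carry over. Pictures are saved under pics/ and viewed, at most 10 in all, crops included, and the job is handed in when it is done.

Besides the shell and the picture viewer there is one more tool, called after "Request:" in YAML: its name, and indented under it one key for each argument. carry_out: Moves the arm, as the interface text tells. Its arguments: {"type":"object","properties":{"rows":{"type":"array"},"jaw":{"type":"number"},"force":{"type":"number"}},"required":["rows"]}

```bash
mkdir -p pics
cat > h.py <<'E'
import numpy as np,cv2
from plant import robot
def ray(cam,px,z):
    m=robot.camera_model(cam);R=np.array(m["R"]);t=np.array(m["t"])
    d=R.T@np.array([(px[0]-m["cx"])/m["fx"],(px[1]-m["cy"])/m["fy"],1]);c=-R.T@t
    return c+d*(z-c[2])/d[2]
def proj(cam,X):
    m=robot.camera_model(cam);p=np.array(m["R"])@X+np.array(m["t"])
    return np.array([m["fx"]*p[0]/p[2]+m["cx"],m["fy"]*p[1]/p[2]+m["cy"]])
E
python3 - <<'E'
from h import *
ims=[robot.read_camera(c) for c in("scene","top")]
cv2.imwrite("pics/s.png",ims[0][:,:,::-1]);cv2.imwrite("pics/t.png",ims[1][:,:,::-1])
for n in["brass_round_top","brass_square_top","steel_round_top","steel_square_top","seat_brass_round","plate","bush","block","oil_can","screwdriver"]:
  for c in("scene","top"):
    for o in robot.outline_of(c,n)[:3]:
      z={"plate":.05,"bush":.078,"block":.04,"oil_can":.1,"screwdriver":.015}.get(n,.062)
      print(n,c,round(o["conf"],2),np.round(o["pixel"]),o["pixels"].sum(),ray(c,o["pixel"],z).round(3))
s=robot.read_state();print(s["tool_pos"],s["orientation"],s["t"],s["force"],robot.grip_depth)
E
```

```text
brass_round_top scene 0.3 [308. 196.] 104 [0.543 0.023 0.062]
brass_round_top top 0.68 [298. 214.] 186 [0.507 0.103 0.062]
brass_round_top top 0.61 [297. 214.] 146 [0.506 0.104 0.062]
brass_square_top scene 0.42 [295. 220.] 157 [0.619 0.052 0.062]
brass_square_top top 0.63 [320. 168.] 165 [0.609 0.053 0.062]
brass_square_top top 0.36 [334. 202.] 153 [0.533 0.023 0.062]
brass_square_top top 0.26 [334. 205.] 218 [0.526 0.023 0.062]
steel_round_top top 0.63 [288. 180.] 133 [0.583 0.125 0.062]
steel_square_top top 0.47 [336. 204.] 158 [0.528 0.02  0.062]
seat_brass_round scene 0.59 [342. 206.] 155 [0.515 0.108 0.062]
seat_brass_round scene 0.26 [368. 215.] 140 [0.499 0.171 0.062]
seat_brass_round top 0.68 [301. 215.] 175 [0.504 0.096 0.062]
plate scene 0.84 [320. 230.] 9553 [0.597 0.107 0.05 ]
plate scene 0.7 [392. 267.] 478 [0.574 0.287 0.05 ]
plate top 0.96 [310. 192.] 11332 [0.559 0.077 0.05 ]
plate top 0.27 [344. 258.] 319 [0.41  0.003 0.05 ]
bush scene 0.55 [370. 214.] 156 [0.506 0.178 0.078]
block scene 0.61 [334. 177.] 267 [0.435 0.016 0.04 ]
block top 0.84 [345. 259.] 320 [0.41  
[... 175 characters left out ...]
cene 0.63 [253. 192.] 801 [ 0.643 -0.057  0.1  ]
oil_can scene 0.55 [295. 220.] 163 [0.639 0.073 0.1  ]
oil_can top 0.66 [386. 167.] 730 [ 0.598 -0.087  0.1  ]
oil_can top 0.22 [323. 165.] 171 [0.605 0.047 0.1  ]
screwdriver scene 0.94 [467. 208.] 297 [0.284 0.325 0.015]
screwdriver scene 0.66 [260. 139.] 185 [ 0.434 -0.267  0.015]
screwdriver scene 0.62 [392. 272.] 390 [0.563 0.285 0.015]
screwdriver top 0.97 [224. 202.] 590 [0.546 0.279 0.015]
screwdriver top 0.96 [471. 250.] 513 [ 0.425 -0.284  0.015]
screwdriver top 0.66 [202. 322.] 652 [0.279 0.317 0.015]
[0.17715673 0.57322596 0.21859728] [-4.69135490e-01 -3.10634127e+00  1.21306346e-04] 1.1 [ 0.50479574 -1.43213154 -0.09971789] 0.0188
```

Run:
```python
import cv2,numpy as np
a=cv2.imread("pics/t.png")[110:280,190:430];b=cv2.imread("pics/s.png")[130:300,220:460]
cv2.imwrite("pics/ab.png",np.vstack([cv2.resize(x,None,fx=1.75*1.0,fy=1.75,interpolation=2) if 0 else cv2.resize(x,(423,300),interpolation=2) for x in(a,b)]))
```

```text
(no output)
```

View pics/ab.png

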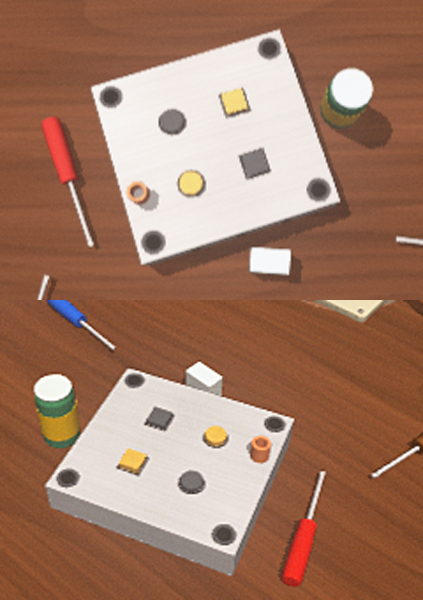

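View pics/s.png

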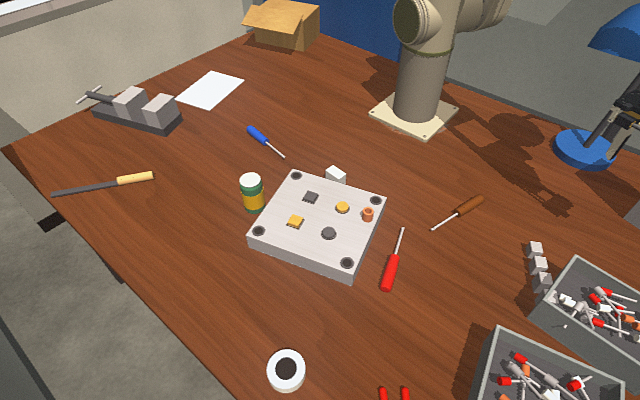

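The top camera shows the following candidates:
- Round brass insert at (298,214)
- Square brass at (322,168)
- Round steel at (287,179)
- Bush at (267,219)

In the scene camera, round brass is at (342,207). I choose top (298,214), and will check it in a crop and triangulate it.

Run:
```python
from h import *
from scipy.optimize import least_squares
from scipy.spatial.transform import Rotation as Ro
P={}
for c,f,g in(("scene","s",(342,207)),("top","t",(298,214))):
    im=cv2.imread(f"pics/{f}.png");h=cv2.cvtColor(im,cv2.COLOR_BGR2HSV)
    x,y=g;m=np.zeros(h.shape[:2],np.uint8);w=11
    m[y-w:y+w,x-w:x+w]=cv2.inRange(h,(18,90,150),(35,255,255))[y-w:y+w,x-w:x+w]
    v,u=np.nonzero(m);P[c]=np.array([u.mean(),v.mean()]);print(c,P[c],len(u),np.ptp(u),np.ptp(v),ray(c,P[c],.062).round(4))
    if c=="top": cv2.imwrite("pics/c.png",cv2.resize(im[y-35:y+25,x-45:x+45],None,fx=5,fy=5,interpolation=2))
r=least_squares(lambda X:np.r_[proj("scene",X)-P["scene"],proj("top",X)-P["top"]],[.5,.1,.06]);print(r.x,r.fun)
# steel/brass layout for plate axes
print("bush",ray("top",(267,219),.078))
s=robot.read_state();R=Ro.from_rotvec(s["orientation"]).as_matrix();print(R.round(3),s["t"])
print("tool shift",R.T@(np.array([r.x[0],r.x[1],.14])-s["tool_pos"]))
```

```text
scene [342.05555556 205.48888889] 90 11 11 [0.5143 0.1059 0.062 ]
top [297.8943662  213.04225352] 142 12 12 [0.5086 0.1029 0.062 ]
[0.50976599 0.10304822 0.05582909] [ 0.1455067   0.01651601  0.1118911  -0.07582274]
bush [0.49417595 0.16799665 0.078     ]
[[-0.955  0.295 -0.   ]
 [ 0.295  0.955 -0.   ]
 [ 0.    -0.    -1.   ]] 1.1
tool shift [-0.45662629 -0.35097722  0.07861917]
```

View pics/c.png

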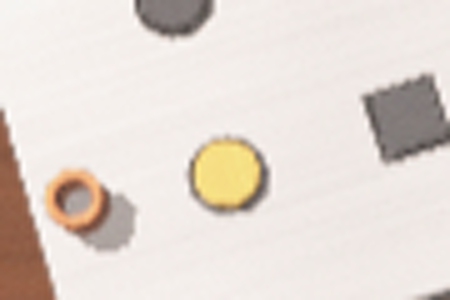

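The crop shows the round yellow insert at (298,213), about 12 px across. The copper bush is to its left and the steel square to its right, so the choice is confirmed. I move above it with the fingers shut.

Request:
carry_out:
  rows:
    - [-0.038,-0.029,0,0,0,0]
    - [-0.076,-0.058,0,0,0,0]
    - [-0.114,-0.088,0.005,0,0,0]
    - [-0.152,-0.117,0.01,0,0,0]
    - [-0.19,-0.146,0.015,0,0,0]
    - [-0.228,-0.175,0.02,0,0,0]
    - [-0.266,-0.205,0.025,0,0,0]
    - [-0.304,-0.234,0.03,0,0,0]
    - [-0.342,-0.263,0.04,0,0,0]
    - [-0.38,-0.292,0.05,0,0,0]
    - [-0.42,-0.322,0.06,0,0,0]
    - [-0.4565,-0.351,0.07,0,0,0]
  jaw: 255

```text
t: 2.6
tool_pos: [0.5106, 0.1016, 0.1486]
orientation: [0.47, 3.106, 0.0]
force: [0.2, 0.4, 0.4]
opening: 0.0003
gripper_force: 0.0
```

Request:
carry_out:
  rows:
    - [0,0,0,0,0,0]
    - [0,0,0,0,0,0]

```text
t: 2.85
tool_pos: [0.5094, 0.1033, 0.1487]
orientation: [-0.47, -3.106, -0.001]
force: [-0.8, -0.9, 0.8]
opening: 0.0004
gripper_force: 0.0
```

Run:
```python
from h import *
from scipy.spatial.transform import Rotation as Ro
s=robot.read_state();p=np.array(s["tool_pos"]);R=Ro.from_rotvec(s["orientation"]).as_matrix()
im=robot.read_camera("wrist");cv2.imwrite("pics/w.png",im[:,:,::-1])
print(p,s["t"],s["opening"],s["force"],R[:,2])
m=robot.camera_model("wrist");M=np.array(m["mount"]);print(M.round(3),m["fx"],m["cx"],m["cy"])
def wp(px,z):
    u=np.array([(px[0]-m["cx"])/m["fx"],(px[1]-m["cy"])/m["fy"]]);t=np.linalg.norm(u)
    d=np.r_[u/t*np.sin(t),np.cos(t)];d=R@(M[:3,:3]@d);c=R@M[:3,3]+p
    return c+d*(z-c[2])/d[2]
for n in("brass_round_top","seat_brass_round","brass_square_top","steel_round_top","steel_square_top","bush"):
    for o in robot.outline_of("wrist",n)[:2]: print(n,round(o["conf"],2),np.round(o["pixel"]),o["pixels"].sum(),wp(o["pixel"],.062).round(4))
h=cv2.cvtColor(im,cv2.COLOR_RGB2HSV);k=cv2.inRange(h,(18,90,120),(35,255,255))
q,l,st,ce=cv2.connectedComponentsWithStats(k)
for i in range(1,q):
    if st[i,4]>100: print(st[i],ce[i],wp(ce[i],.062).round(4))
```

```text
[0.50944481 0.1032767  0.14865135] 2.85 0.00037852525747118917 [-0.75901674 -0.88194695  0.79060814] [-4.21903937e-04  4.04173501e-04 -9.99999829e-01]
[[ 0.    -0.968 -0.252  0.07 ]
 [ 1.     0.    -0.001  0.001]
 [ 0.001 -0.252  0.968 -0.165]
 [ 0.     0.     0.     1.   ]] 309.70691628693146 322.0888548567592 200.68250325931632
brass_round_top 0.95 [322. 201.] 970 [0.506  0.1049 0.062 ]
seat_brass_round 0.94 [319. 202.] 1180 [0.5054 0.1021 0.062 ]
seat_brass_round 0.72 [196. 131.] 1846 [0.4146 0.0208 0.062 ]
steel_round_top 0.3 [321. 200.] 956 [0.5049 0.1041 0.062 ]
steel_square_top 0.9 [245. 241.] 414 [0.5208 0.0279 0.062 ]
steel_square_top 0.59 [396. 172.] 804 [0.4997 0.1719 0.062 ]
bush 0.9 [393. 170.] 850 [0.4979 0.1692 0.062 ]
[304 186  35  34 916] [321.11353712 202.68231441] [0.5068 0.1036 0.062 ]
[314 275   6  49 208] [316.36057692 298.42307692] [0.5955 0.0713 0.062 ]
[326 275   5  49 171] [327.61403509 299.95906433] [0.6003 0.081  0.062 ]
[191 311  14  23 189] [197.48677249 324.1957672 ] [ 0.5963 -0.0627  0.062 ]
```

View pics/w.png

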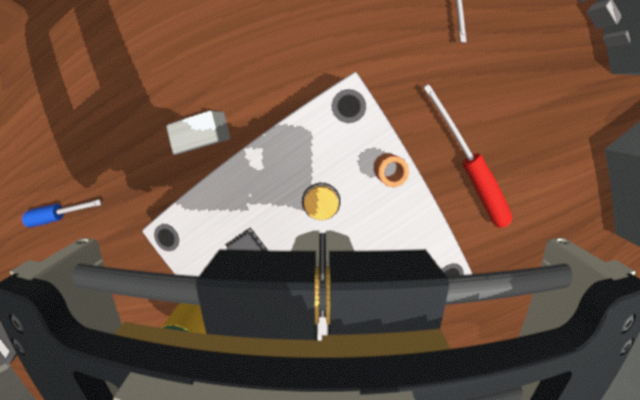

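The wrist view shows the round insert at (321,203), straight ahead of the shut fingertips, with the bush at (393,170), well clear. The position agrees to about 2 mm. I descend to just above the insert.

Request:
carry_out:
  rows:
    - [0.0014,-0.0004,0.02,0,0,0]
    - [0.0014,-0.0004,0.045,0,0,0]
    - [0.0014,-0.0004,0.065,0,0,0]
    - [0.0014,-0.0004,0.077,0,0,0]
    - [0.0014,-0.0004,0.081,0,0,0]
    - [0.0014,-0.0004,0.081,0,0,0]

```text
t: 3.95
tool_pos: [0.5085, 0.1032, 0.0681]
orientation: [0.469, 3.106, 0.0]
force: [-0.8, -0.2, 0.1]
opening: 0.0005
gripper_force: 0.0
```

Request:
carry_out:
  rows:
    - [0,0,0.002,0,0,0]
    - [0,0,0.004,0,0,0]
    - [0,0,0.006,0,0,0]
    - [0,0,0.008,0,0,0]
    - [0,0,0.01,0,0,0]
    - [0,0,0.01,0,0,0]

```text
t: 4.7
tool_pos: [0.5082, 0.1031, 0.0575]
orientation: [-0.469, -3.106, 0.0]
force: [-0.3, -1.2, 0.3]
opening: 0.0006
gripper_force: 0.0
```

Request:
carry_out:
  rows:
    - [0,0,0.0015,0,0,0]
    - [0,0,0.003,0,0,0]

```text
t: 4.95
tool_pos: [0.5083, 0.1031, 0.0549]
orientation: [0.469, 3.106, -0.0]
force: [-2.0, -1.6, 4.7]
opening: 0.0005
gripper_force: 2.4
```

Request:
carry_out:
  rows:
    - [0,0,0.0015,0,0,0]
    - [0,0,0.003,0,0,0]

```text
t: 5.2
tool_pos: [0.5083, 0.1031, 0.0516]
orientation: [0.469, 3.106, 0.0]
force: [-2.0, -0.5, 5.0]
opening: 0.0005
gripper_force: 2.4
```

Request:
carry_out:
  rows:
    - [0,0,0.001,0,0,0]
    - [0,0,0.001,0,0,0]

```text
t: 5.45
tool_pos: [0.5082, 0.1031, 0.0505]
orientation: [0.469, 3.106, 0.0]
force: [-1.0, 0.2, 2.7]
opening: 0.0005
gripper_force: 1.2
```

Request:
carry_out:
  rows:
    - [0,0,0.0006,0,0,0]
    - [0,0,0.0006,0,0,0]

```text
t: 5.7
tool_pos: [0.5083, 0.1031, 0.0503]
orientation: [0.469, 3.106, -0.0]
force: [-2.7, -0.5, 5.7]
opening: 0.0004
gripper_force: 3.2
```

Request:
carry_out:
  rows:
    - [0,0,0.0005,0,0,0]
    - [0,0,0.0005,0,0,0]

```text
t: 5.95
tool_pos: [0.5083, 0.1031, 0.0503]
orientation: [-0.469, -3.106, 0.0]
force: [-5.1, -0.7, 12.6]
opening: 0.0005
gripper_force: 5.5
```

Request:
carry_out:
  rows:
    - [0,0,0.0004,0,0,0]
    - [0,0,0.0004,0,0,0]

```text
t: 6.2
tool_pos: [0.5083, 0.1031, 0.0503]
orientation: [-0.469, -3.106, 0.0]
force: [-7.4, -0.6, 14.6]
opening: 0.0004
gripper_force: 7.4
```

Request:
carry_out:
  rows:
    - [0,0,-0.005,0,0,0]
    - [0,0,-0.03,0,0,0]
    - [0,0,-0.07,0,0,0]
    - [0,0,-0.1,0,0,0]
    - [0,0,-0.12,0,0,0]
    - [0,0,-0.12,0,0,0]
    - [0,0,-0.12,0,0,0]

```text
t: 7.08
tool_pos: [0.5076, 0.1031, 0.1679]
orientation: [-0.469, -3.105, 0.001]
force: [-0.2, 0.5, -0.3]
opening: 0.0003
gripper_force: 0.0
```

Run:
```python
from h import *
a=robot.read_camera("wrist")[90:260,130:470,::-1]
b=robot.read_camera("scene")[150:290,220:440,::-1]
cv2.imwrite("pics/f.png",np.vstack([cv2.resize(a,(560,280),interpolation=2),cv2.resize(b,(560,310),interpolation=2)]))
s=robot.read_state();print(s["t"],s["tool_pos"],s["force"])
```

```text
7.175 [0.50729262 0.10301351 0.16746862] [-0.23253691  0.47877396  0.56183342]
```

View pics/f.png

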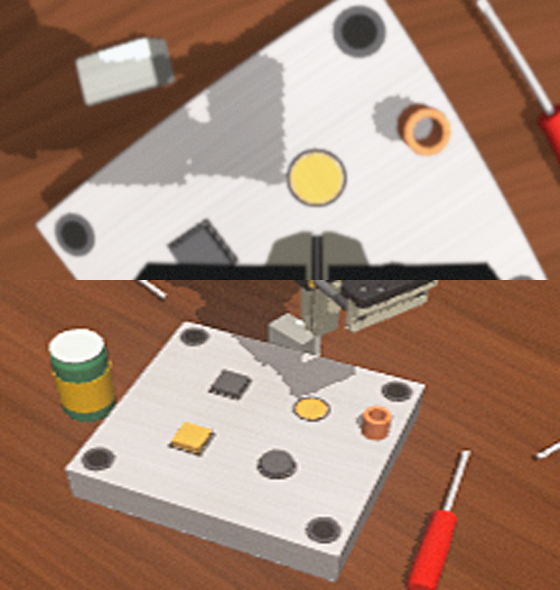

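The round insert now lies flush, with only its thin outline showing at crop (316,178) and (312,408). The other inserts still stand proud, and the bush, can and screwdriver have not moved. The hand is clear.

```bash
python3 -c "
from plant import robot
print(robot.close_job())"
```

```text
the job is handed in; nothing more can be done
None
```

The round brass insert is pressed flush with the plate, the other three inserts and the loose things were not touched, the hand is clear, and the job is handed in.

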